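# Close the coin gluing jig

### The job

A broken coin has just been glued and lies on the sprung pad of the gluing jig. Thread the loose stop collar that is as tall as the one already on the jig's other pin fully down onto the bare pin, then bring the cover plate over the jig so that the sockets hidden in its underside find the two pins and it drops on, and press it down, level, until it sits firmly on both collars. Finish while you still hold it pressed down, for the glue to grip, and leave the other things on the desk where they are.

Things in the scene. Friction and masses are not known exactly. Their poses are not given: they have to be found in the camera images.
- jig: the fixed gluing jig: grey-painted metal base 90 x 160 x 22 mm (origin: centre of its underside; z up, y along its long side). Two upright steel pins, 10 mm thick, stand on it at y = +55 and -55 mm, their bullet-nosed tips 54 mm above the origin. The -y pin (robot's right) wears a fixed collar 26 mm across, 18 mm tall (top 40 mm above the origin); the +y pin is bare. Sprung coin pad between them
- bare_pin (a point): tip of the bare pin, 54 mm above the jig's underside; axes as the jig's
- collared_pin (a point): tip of the other pin, which wears the fixed 18 mm collar
- coin (a point): top of the dark coin, 29 mm across, in the middle of the round sprung pad (43 mm across, in a guide ring 56 mm across and 9 mm tall): 45 mm above the jig's underside while the pad is up, so 5 mm above the collars' tops; moves down with the pad
- nest (a joint): how far the sprung pad with the coin is pushed down, m: 0 is up, at most 0.012. The spring gives from about 6 N and takes 1.5 N more per mm: about 13.5 N at 5 mm, where the cover meets both collars. The cover's weight alone does not push it down. More than 8 mm crushes the coin (only possible if a collar is missing or the cover is not level)
- stop_collar: loose steel ring, the collar that is wanted: outside 26 mm, bore 12.8 mm, 18 mm tall, 60 g; origin at the centre of its underside, z along its axis
- tall_collar: loose steel ring of the wrong height: outside 26 mm, bore 12.8 mm, 28 mm tall, 90 g; origin at the centre of its underside
- cover: loose grey-painted cover plate 80 x 150 x 21 mm, 0.28 to 0.44 kg, right way up; origin: centre of its underside, y along its long side, z up. Two blind round sockets in the underside, 12.4 mm wide and 16 mm deep, at y = +55 and -55 mm, go over the pins (either way round). On top, centred, a black bar handle 16 mm wide (x), 64 mm long (y), 27 mm tall, its top 48 mm above the origin
- glass_dish: shallow glass dish 68 mm across, 13 mm high, with a coin in it; not part of the job; origin: centre of its underside
- dropper: small dropper bottle, 33 mm across, 102 mm tall; not part of the job; origin: centre of its underside
- tweezers: steel tweezers 128 mm long, lying flat; not part of the job; origin: centre of the underside
- label_slips: banded pack of paper slips 51 x 73 x 16 mm; not part of the job; origin: centre of its underside
Things that resemble listed ones, but are neither listed nor needed, are in the scene too. What is shaped like the stop_collar but blue or pink is not meant.

How it is judged:
On the way, in this order (a step that is already met when the one before it is completed fails the run):
1. the 18 mm collar is fully down on the bare pin and let go (horizontal distance between stop_collar and bare_pin below 0.004 m and z of stop_collar in the frame of jig between 0.019 and 0.0235 m and angle between stop_collar's own z axis and vertical below 0.08 rad and contact force between the fingers and stop_collar below 0.5 N and height (world z) of cover below 0.03 m), for 0.2 s.
2. the cover has dropped onto both pins (horizontal distance between cover and jig below 0.004 m and angle between the y axis of cover and the y axis of jig, either way round below 0.06 rad and z of cover in the frame of jig below 0.05 m and angle between cover's own z axis and vertical below 0.06 rad), for 0.05 s.
At the end, for the whole second after the job is handed in: 18 mm collar round the bare pin, within 1.5 mm of the base; cover on both pins (4 mm, 0.06 rad), level to 0.02 rad, its underside within 1.5 mm of the collars' tops; pad down over 3.5 mm; cover at rest; fingers still bear on it with over 3 N (horizontal distance between stop_collar and bare_pin below 0.004 m and z of stop_collar in the frame of jig between 0.019 and 0.0235 m and angle between stop_collar's own z axis and vertical below 0.08 rad and horizontal distance between cover and jig below 0.004 m and angle between the y axis of cover and the y axis of jig, either way round below 0.06 rad and z of cover in the frame of jig below 0.0415 m and angle between cover's own z axis and vertical below 0.02 rad and value of joint nest above 0.0035 m and contact force between the fingers and cover above 3 N and linear speed of cover below 0.01 m/s); the arm keeps its last pose, push and grip.
It fails at once if the coin is crushed (pad pushed down more than 8 mm) (value of joint nest above 0.008 m).
It fails at once if one of the other loose things (glass dish, dropper bottle, tweezers, pack of slips, tall collar) is shifted by more than 30 mm (distance of any of glass_dish, dropper, tweezers, label_slips, tall_collar from where it was at the start of the episode above 0.03 m).
It fails at once if the dropper bottle is tipped (angle between dropper's own z axis and vertical above 0.5 rad).
It also fails if it takes over 45 s, if anything falls off the work surface, if the arm or the gripper's body presses on something with over 40 N, if the wrist force passes 120 N, or if a joint passes its speed limit or range.

### The arm

A 6-joint arm with a two-finger parallel gripper is mounted at the origin on a cart in front of the work surface, level with it; the furniture and walls round the work are solid. World frame = base frame: x ahead of the robot, y to its left, z up, the work surface at z = 0. Lengths are in m, angles in rad, forces in N, time in s.
With the tool pointing down it reaches from about 0.35 to 1 m from the base axis. Payload 7.1 kg.
Tool frame: the origin (TCP) lies between the finger pads; the fingertips stand 22 mm ahead of it and the grasp point (between the pads) lies 3 mm ahead of it; z points along the fingers, y is the line along which they close (so a half turn about z gives the same grasp; the last joint's range is limited). The gripper opens to 85 mm and grips with 20 to 120 N. Pads are 22 mm wide; open, the fingers measure 114 mm over their backs; the gripper's body (76 mm by 85 mm) begins 54 mm behind the grasp point. The pads swing forward as they close: fully open they stand 13 mm farther back than shut.
Start: joints at [-1.352, 0.423, 1.63, -0, 1.089, -0.019], TCP at [0.147, -0.607, 0.253] pointing down, gripper open.
Joint ranges: [-3, 3], [-0.9, 2.11], [0.09, 2.58], [-1.31, 4.45], [0.11, 2.69], [-2.54, 2.54]. Speed limits (rad/s): [2.39, 2.39, 3.01, 3.14, 3.14, 3.14].

### API

Orientations are given as a rotation vector (axis times angle).
In Python, from rig import manip gives the robot as it stands. The module is installed in compiled form; this text tells all that it offers. Calls block until the motion is done:
- manip.move_to(position, orientation): joint-space move of the TCP to a pose.
- manip.servo_line(position, orientation=None, rate=0.15): straight line of the TCP; orientation=None keeps the orientation; rate is the mean speed in m/s.
- manip.set_joints(angles): joint-space move.
- manip.command_gripper(opening, f_grip=None): finger opening in m; f_grip is the grip in N (None keeps the last); returns when the fingers have stopped.
- manip.hold(seconds).
- manip.solve_ik(position, orientation): joint angles nearest the present ones, or None.
- manip.camera(name): name is "side" or "top"; returns a dict with "image" (384x512x3 uint8, red, green, blue), "fx", "fy", "cx", "cy" (pixels), "cam_to_world" (4x4, takes a point from camera to world coordinates). Camera axes: x right, y down, z forward; pixel columns grow to the right and rows downward; lengths in m; the calibration is good to about 2 mm. A picture is of the moment at which its call begins. There is no depth.
A pose or a line that the arm cannot do raises manip.IKError and nothing moves.
- manip.sign_off(): hands the job in, once; it reports no verdict.
Readings, each from a call of its own:
- manip.get_time(): time.
- manip.get_joint_positions(): joint angles.
- manip.get_joint_vel(): joint speeds.
- manip.get_tau(): joint torques, N m.
- manip.get_position(): TCP position.
- manip.get_ee_rot(): TCP orientation.
- manip.get_contact_force(): force on the tool from outside, world axes, zero at the start.
- manip.get_torque(): the same for the moment, N m.
- manip.get_width(): finger opening in m.
Only numpy, scipy, OpenCV 4.12 (cv2) and the standard library are available. Lean on these libraries where they do the work, as an engineer would, in place of code of your own. Each camera call takes 0.05 s, during which the arm holds its last target. There are 200 camera calls.

## Working session

There is one attempt and no reset: what is moved stays moved. The work goes in short steps, each a Python script; the robot and the scene stay as the last script left them, time stands still between calls to the robot, and variables do not carry over. Pictures are saved under pics/ and viewed, on a budget of 10 in all, crops included, one or two more only if the job needs it, and the job is handed in when it is done.

```bash
mkdir -p pics; python3 - <<'E'
from rig import manip
import cv2,numpy as np,pickle
for n in("top","side"):
    c=manip.camera(n); pickle.dump(c,open(f"{n}0.pkl","wb"))
    cv2.imwrite(f"pics/{n}0.png",cv2.resize(c["image"][:,:,::-1],(800,600),interpolation=cv2.INTER_CUBIC))
    print(n,c["fx"],c["cx"],c["cy"],np.round(c["cam_to_world"],3).tolist())
print(manip.get_ee_rot(),manip.get_time(),manip.get_contact_force())
E
```

```text
top 450.8286080247046 256.2012161797706 194.05396315097886 [[0.009, -0.988, 0.154, 0.307], [-1.0, -0.01, -0.008, 0.015], [0.009, -0.154, -0.988, 1.479], [0.0, 0.0, 0.0, 1.0]]
side 420.1041392932197 247.91710625954727 196.0991924148083 [[-0.813, -0.226, 0.537, -0.107], [-0.583, 0.294, -0.758, 0.939], [0.013, -0.929, -0.371, 0.533], [0.0, 0.0, 0.0, 1.0]]
[-3.11801757e+00 -3.72462231e-01  2.10494087e-04] 0.1 [-0.70928777 -0.11276669 -0.18407585]
```

View pics/top0.png

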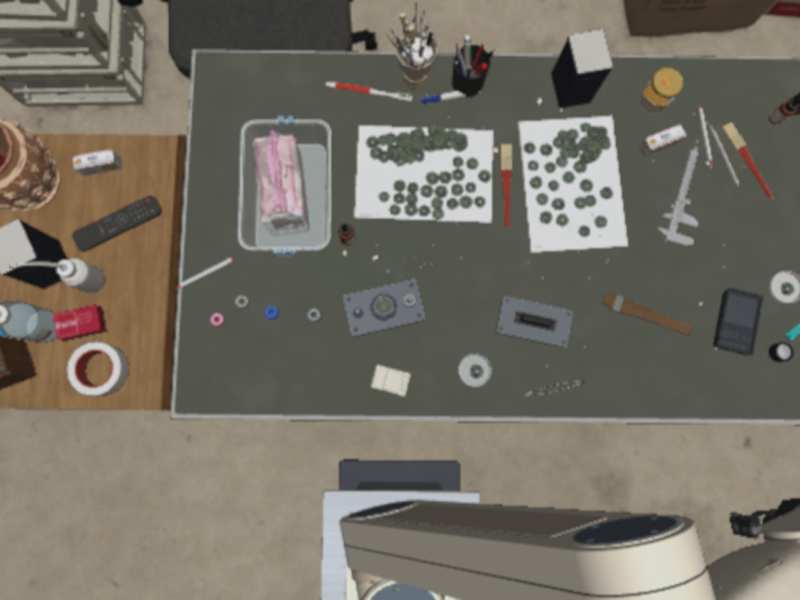

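View pics/side0.png

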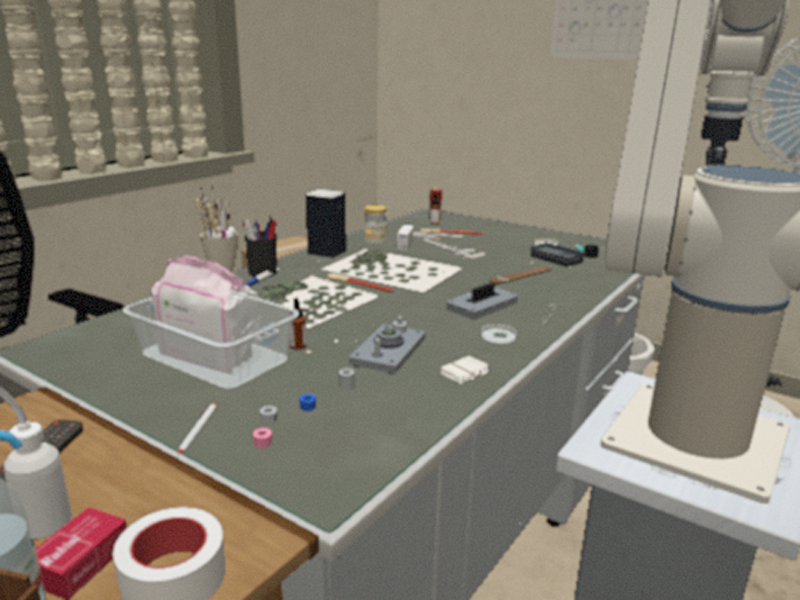

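The top view shows four rings: pink (217,319), steel (241,301), blue (271,312) and steel (313,314). It also shows the jig at (384,307), with its bare pin on the left at (357,312), and the cover at (535,321). In the side view, the steel ring at (346,378) looks taller than the one at (268,411). Next I'll take a close crop to compare heights.

```bash
python3 - <<'E'
import cv2,numpy as np,pickle
s=pickle.load(open("side0.pkl","rb"))["image"][:,:,::-1]; t=pickle.load(open("top0.pkl","rb"))["image"][:,:,::-1]
r=lambda im,x,y,w,h,k:cv2.resize(im[y:y+h,x:x+w],None,fx=k,fy=k,interpolation=cv2.INTER_CUBIC)
# side x150..283 (6x): y 200..250 ; top x130..290 (5x) y175..225 
a=r(s,150,200,133,92,6)[:300]; a=r(s,150,230,133,58,6)[:300]
a=cv2.copyMakeBorder(a,0,max(0,300-a.shape[0]),0,800-a.shape[1],0)
b=r(t,130,172,160,60,5)
cv2.imwrite("pics/c1.png",np.vstack([a,b])[:600]); print(a.shape)
cv2.imwrite("pics/c2.png",np.vstack([r(t,212,172,80,48,10)[:480]]))
cv2.imwrite("pics/c3.png",r(t,310,182,65,48,12))
E
```

```text
(300, 800, 3)
```

View pics/c1.png

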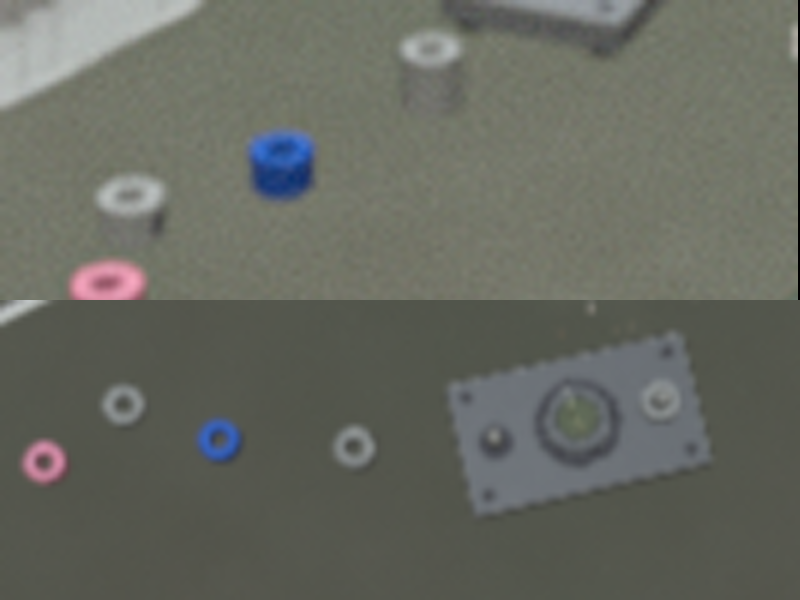

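View pics/c2.png

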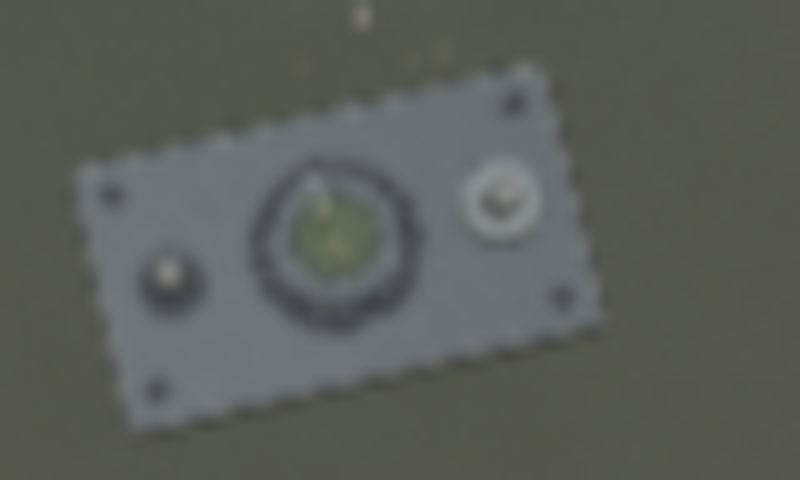

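View pics/c3.png

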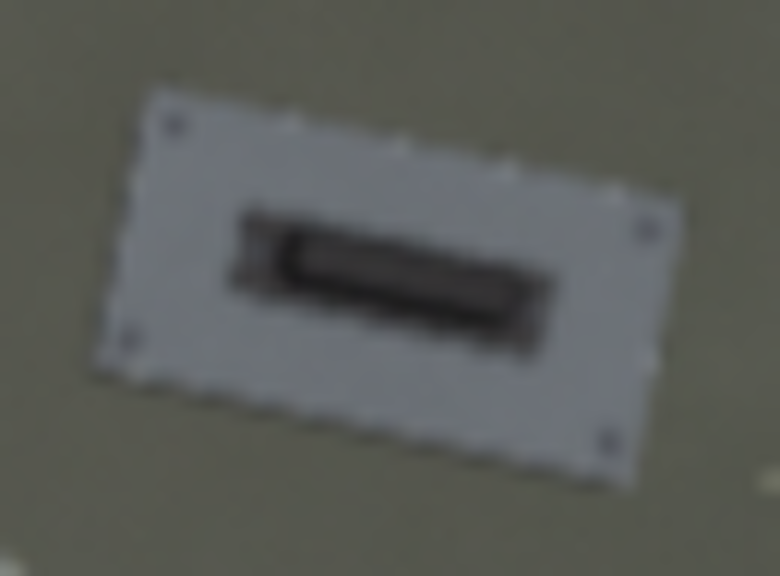

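```bash
cat > h.py <<'E'
import numpy as np,pickle,cv2
from rig import manip
def ray(c,u,v):
    R=c["cam_to_world"]; d=R[:3,:3]@np.array([(u-c["cx"])/c["fx"],(v-c["cy"])/c["fy"],1]); return R[:3,3],d
def onz(c,p,z):
    o,d=ray(c,*p); return (o+d*(z-o[2])/d[2])
def proj(c,P):
    q=np.linalg.inv(c["cam_to_world"])@np.r_[P,1]; return np.array([c["fx"]*q[0]/q[2]+c["cx"],c["fy"]*q[1]/q[2]+c["cy"]])
def crop(p,x,y,k): return ((p[0]+.5)/k-.5+x,(p[1]+.5)/k-.5+y)
def rigid(model,meas):
    a=np.array(model);b=np.array(meas);ca,cb=a.mean(0),b.mean(0)
    H=(a-ca).T@(b-cb); th=np.arctan2(H[0,1]-H[1,0],H[0,0]+H[1,1]); R=np.array([[np.cos(th),-np.sin(th)],[np.sin(th),np.cos(th)]])
    return cb-R@ca,th,np.linalg.norm(((R@(a-ca).T).T+cb)-b,axis=1)
E
python3 - <<'E'
from h import *
np.set_printoptions(precision=4,suppress=True)
t=pickle.load(open("top0.pkl","rb"));s=pickle.load(open("side0.pkl","rb"))
g=lambda pts,x,y,k,z:[onz(t,crop(p,x,y,k),z)[:2] for p in pts]
j=g([(80,168),(545,65),(600,325),(130,432)],212,172,10,.022)
m=lambda L,W:[(W/2,L/2),(W/2,-L/2),(-W/2,-L/2),(-W/2,L/2)]
print("jig",*rigid(m(.16,.09),j))
print("bare",g([(168,268)],212,172,10,.053),"coll",g([(502,200)],212,172,10,.04),"coin",g([(335,235)],212,172,10,.045))
k=g([(155,90),(685,205),(635,488),(95,365)],310,182,12,.021)
print("cover",*rigid(m(.15,.08),k)); 
print("handle",g([(300,235),(520,270),(510,325),(290,285)],310,182,12,.048))
print("stop",g([(123,104)],130,172,5,.018),onz(s,crop((131,195),150,230,6),.018))
print("tall",g([(354,146)],130,172,5,.028),onz(s,crop((431,49),150,230,6),.028))
print("blue",g([(218,140)],130,172,5,.018),onz(s,crop((281,149),150,230,6),.018))
c=lambda p:crop(p,0,0,1.5625)
print("side: bare?",onz(s,c((377,337)),.054),"cpin",onz(s,c((400,322)),.054))
# segmentation check: handle and cover via otsu
E
```

```text
jig [0.5259 0.0389] 0.22743044496220735 [0.0029 0.0011 0.0029 0.0008]
bare [array([0.5138, 0.093 ])] coll [array([ 0.539 , -0.0138])] coin [array([0.5262, 0.04  ])]
cover [ 0.4989 -0.2774] -0.21194187096805336 [0.0017 0.0012 0.0005 0.0011]
handle [array([ 0.5089, -0.2476]), array([ 0.5001, -0.3063]), array([ 0.4852, -0.3033]), array([ 0.4954, -0.2447])]
stop [array([0.5361, 0.338 ])] [0.5379 0.3386 0.018 ]
tall [array([0.5085, 0.185 ])] [0.5097 0.1858 0.028 ]
blue [array([0.5129, 0.275 ])] [0.5152 0.2762 0.018 ]
side: bare? [0.5181 0.0889 0.054 ] cpin [0.5242 0.0087 0.054 ]
```

Both cameras agree to about 2 mm, and the pin positions fit the jig geometry. The stop collar is the 18 mm steel ring at (0.536, 0.338); the tall one is at (0.509, 0.185), and blue and pink are decoys. Next I grasp it.

```bash
cat >> h.py <<'E'
from scipy.spatial.transform import Rotation as Ro
def down(th):
    "tool down, closing line along (cos th, sin th); the half turn nearer the present pose"
    best=None
    for s in (1,-1):
        y=s*np.array([np.cos(th),np.sin(th),0]);z=np.array([0,0,-1.]);x=np.cross(y,z)
        r=Ro.from_matrix(np.c_[x,y,z]); d=(r*Ro.from_rotvec(manip.get_ee_rot()).inv()).magnitude()
        if best is None or d<best[0]: best=(d,r.as_rotvec())
    return best[1]
def st(m=""): print(m,"t%.1f"%manip.get_time(),"p",np.round(manip.get_position(),4),"F",np.round(manip.get_contact_force(),1),"w%.4f"%manip.get_width())
def snap(name,n,x,y,w,h,k):
    c=manip.camera(n); pickle.dump(c,open(name+".pkl","wb"))
    cv2.imwrite(f"pics/{name}.png",cv2.resize(c["image"][y:y+h,x:x+w,::-1],None,fx=k,fy=k,interpolation=cv2.INTER_CUBIC)); return c
TH=.229
E
python3 - <<'E'
from h import *
o=down(TH); st()
manip.move_to([.5361,.338,.12],o); st("above")
manip.command_gripper(.05,40)
manip.servo_line([.5361,.338,.0245],o,.1); st("down")
manip.command_gripper(.02,40); st("closed")
manip.servo_line([.5361,.338,.12],o,.15); st("up")
manip.move_to([.5138,.0928,.13],o)
manip.servo_line([.5138,.0928,.092],o,.1); st("over pin")
c=snap("s1","side",200,170,100,75,8)
print([np.round((proj(c,np.array([.5138,.0928,z]))-[200,170])*8) for z in(.054,.07,.088)])
E
```

```text
t0.1 p [ 0.1471 -0.607   0.2526] F [-0.7 -0.1 -0.2] w0.0855
above t3.7 p [0.5365 0.3374 0.1201] F [-0.3  0.3  0.1] w0.0853
down t5.2 p [0.5366 0.3383 0.0252] F [ 0.9  0.2 -0.7] w0.0500
closed t5.6 p [0.5366 0.3383 0.0255] F [-0.7 -0.6  5.8] w0.0243
up t6.4 p [0.5356 0.3376 0.1193] F [-0.3 -0.7 -1.2] w0.0241
over pin t7.9 p [0.5138 0.0934 0.0917] F [ 0.3  0.2 -0.6] w0.0242
[array([332., 371.]), array([332., 328.]), array([333., 280.])]
```

View pics/s1.png

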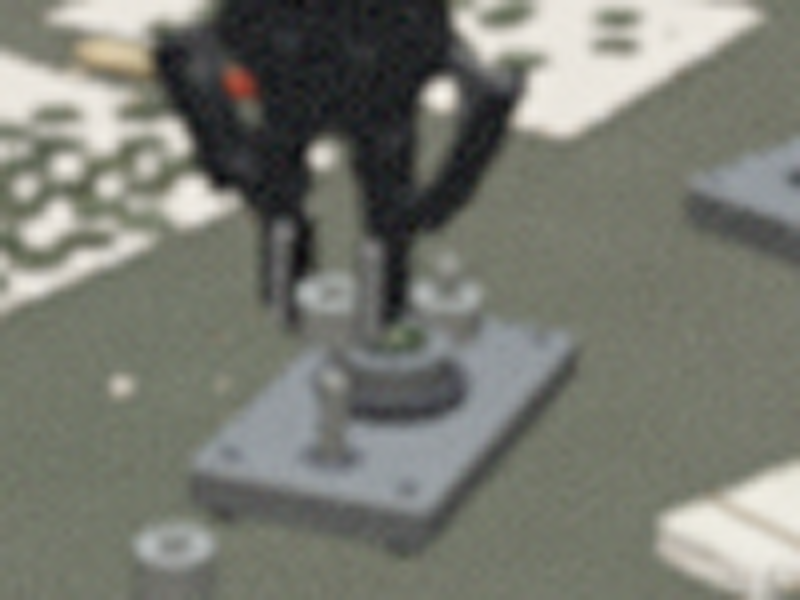

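The side view shows the collar held level between the pads: top centre (330,293), predicted (333,291). It is directly above the bare pin tip at (332,368), predicted (332,371). I'll lower it now and watch the force.

```bash
cat >> h.py <<'E'
def lower(xy,z0,z1,o,step=.004,fmax=8,rate=.05):
    "stepwise descent; returns z reached, stops on upward force"
    z=z0
    while z>z1+1e-6:
        z=max(z-step,z1); manip.servo_line([*xy,z],o,rate); f=manip.get_contact_force()
        if f[2]>fmax: break
    st("lower"); return z,f
E
python3 - <<'E'
from h import *
o=manip.get_ee_rot(); xy=np.array([.5138,.0928])
o=down(TH)
manip.servo_line([*xy,.081],o,.1)
z,f=lower(xy,.081,.060,o)
if f[2]<8: z,f=lower(xy,z,.0475,o,.004,8)
st()
E
```

```text
lower t9.7 p [0.5138 0.0928 0.06  ] F [ 1.   0.4 -0.7] w0.0242
lower t10.7 p [0.5137 0.0928 0.0475] F [ 0.3 -0.4 -0.4] w0.0241
 t10.7 p [0.5137 0.0928 0.0475] F [ 0.3 -0.4 -0.4] w0.0241
```

The collar went down without resistance. I'll release it and back off, then refine the cover and jig poses with a silhouette fit, since the visible side faces biased my corner readings.

```bash
python3 - <<'E'
from h import *
from scipy.optimize import minimize
manip.command_gripper(.045); st("open")
manip.servo_line([.5138,.0928,.15],rate=.2); st("up")
np.set_printoptions(precision=4,suppress=True)
def soft(c,pose,L,W,H,box,k=8):
    x0,y0,w,h=box; x,y,th=pose; cs,sn=np.cos(th),np.sin(th)
    P=[proj(c,np.array([x+cs*a-sn*b,y+sn*a+cs*b,z])) for a in(-W/2,W/2) for b in(-L/2,L/2) for z in(0,H)]
    q=((np.array(P)-[x0,y0]+.5)*k-.5)
    m=np.zeros((h*k,w*k),np.uint8); hull=cv2.convexHull(np.round(q*16).astype(np.int32)); cv2.fillConvexPoly(m,hull,255,shift=4)
    return cv2.resize(m,(w,h),interpolation=cv2.INTER_AREA)/255.
def seg(c,box,seed):
    x0,y0,w,h=box; im=cv2.GaussianBlur(c["image"],(0,0),.6).astype(float)[y0:y0+h,x0:x0+w]
    d=im[:,:,2]-im[:,:,0]; bg=np.median(np.r_[d[0],d[-1]]); 
    m=(d-bg); hi=np.percentile(m,75 if 0 else 70); a=np.clip(m/hi,0,1)
    b=(a>.5).astype(np.uint8); cn,_=cv2.findContours(b,cv2.RETR_EXTERNAL,cv2.CHAIN_APPROX_NONE); cc=max(cn,key=cv2.contourArea)
    f=np.zeros_like(b); cv2.drawContours(f,[cc],-1,1,-1); inner=cv2.erode(f,np.ones((3,3))); near=cv2.dilate(f,np.ones((3,3)))
    return np.where(inner>0,1,a*near)
for n in("top","side"):
    c=pickle.load(open(f"{n}0.pkl","rb"))
    for name,p0,L,W,H in(("jig",[.5259,.0389,.229],.16,.09,.022),("cover",[.4985,-.277,-.212],.15,.08,.021)):
        u=proj(c,np.array([*p0[:2],.01])).astype(int); r=(40,30) if n=="top" else (34,24)
        box=(u[0]-r[0],u[1]-r[1],2*r[0],2*r[1]); S=seg(c,box,u)
        cost=lambda p:((cv2.GaussianBlur(soft(c,[p[0]/100,p[1]/100,p[2]/10],L,W,H,box),(0,0),.6)-S)**2).sum()
        x0=np.array([p0[0]*100,p0[1]*100,p0[2]*10])
        r=minimize(cost,x0,method="Nelder-Mead",options=dict(initial_simplex=x0+np.vstack([np.zeros(3),.5*np.eye(3)]),xatol=.003,fatol=.01))
        print(n,name,r.x[0]/100,r.x[1]/100,r.x[2]/10,"cost",cost(x0),r.fun,S.sum())
E
```

```text
open t11.0 p [0.5138 0.0928 0.0475] F [-0.   0.5  0.1] w0.0451
up t11.7 p [0.5134 0.0927 0.1496] F [-0.7  0.4  0.9] w0.0451
top jig 0.5272043238007973 0.04006834182634602 0.23867001162765775 cost 115.73453920725115 109.90964853072222 1571.5
top cover 0.4998285425075703 -0.2777775640361551 -0.20513655048932025 cost 122.96036236887238 117.07993907093821 1346.0
side jig 0.5339545151867199 0.030936628426887155 0.2396183104001973 cost 131.08729000151567 31.425901878340945 1099.0
side cover 0.5023825265671626 -0.2804797542620872 -0.2460461302913867 cost 105.35311828231188 95.92953306266529 781.0
```

```bash
python3 - <<'E'
from h import *
C=[.4992,-.2775]; o=down(-.209)
manip.move_to([*C,.15],o); st("above cover")
snap("s2","side",200,170,100,75,8)
manip.servo_line([*C,.051],o,.1); st("down")
manip.command_gripper(.008,100); st("grip")
E
```

```text
above cover t13.1 p [ 0.4993 -0.2765  0.1496] F [-0.1 -0.2 -0.3] w0.0450
down t14.2 p [ 0.4996 -0.2778  0.0516] F [-0.2  0.1  0.7] w0.0449
grip t14.6 p [ 0.4997 -0.2778  0.0521] F [-0.1  1.   6.2] w0.0139
```

View pics/s2.png

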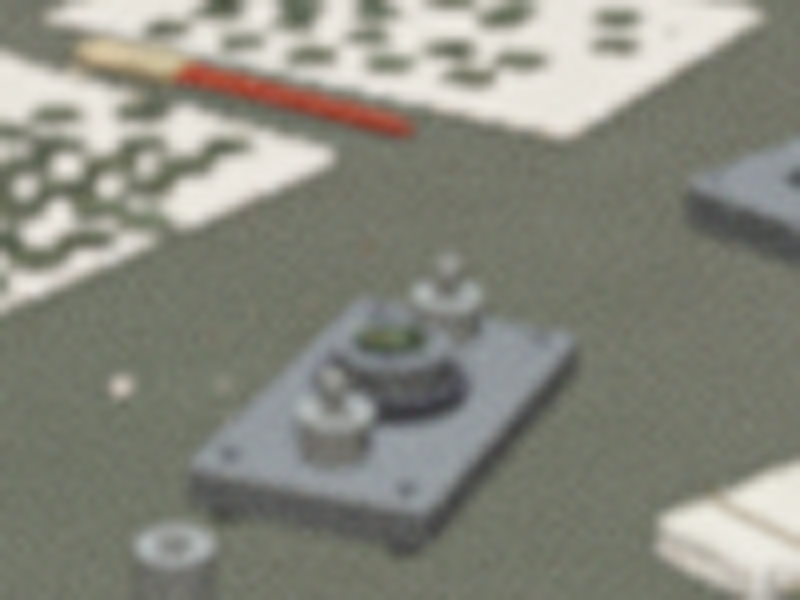

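The side view shows the collar seated on the base with its top at (335,408), and the pin tips at (333,372) and (448,262). The other objects haven't moved. I'll lift the cover now and bring it over.

```bash
python3 - <<'E'
from h import *
J=np.array([.5263,.0392]); p=manip.get_position()
manip.servo_line([p[0],p[1],.16],rate=.12); st("lift")
o=down(TH); manip.move_to([*J,.16],o); manip.servo_line([*J,.118],o,.1); st("over"); manip.hold(.2); st()
print("tilt",Ro.from_rotvec(manip.get_ee_rot()).as_matrix()[2].round(4))
c=snap("s3","side",200,170,100,75,8)
for z,L,W in((.066,.15,.08),(.087,.15,.08)):
  for a in(-1,1):
    for b in(-1,1):
      q=J+[np.cos(TH)*a*W/2-np.sin(TH)*b*L/2,np.sin(TH)*a*W/2+np.cos(TH)*b*L/2]
      print(z,a,b,np.round((proj(c,np.r_[q,z])-[200,170]+.5)*8))
for s in(1,-1): print("pin",np.round((proj(c,np.r_[J+s*.055*np.array([-np.sin(TH),np.cos(TH)]),.054])-[200,170]+.5)*8))
E
```

```text
lift t15.7 p [ 0.4992 -0.2775  0.1592] F [ 0.4 -0.  -3.6] w0.0134
over t17.5 p [0.5264 0.0387 0.1179] F [ 0.7 -0.8 -4.3] w0.0135
 t17.7 p [0.5268 0.0392 0.1187] F [-0.2 -0.4 -2.7] w0.0138
tilt [-2.0e-04  1.3e-03 -1.0e+00]
0.066 -1 -1 [574. 231.]
0.066 -1 1 [423. 385.]
0.066 1 -1 [375. 198.]
0.066 1 1 [205. 345.]
0.087 -1 -1 [576. 178.]
0.087 -1 1 [424. 327.]
0.087 1 -1 [376. 146.]
0.087 1 1 [205. 288.]
pin [336. 375.]
pin [454. 262.]
```

View pics/s3.png

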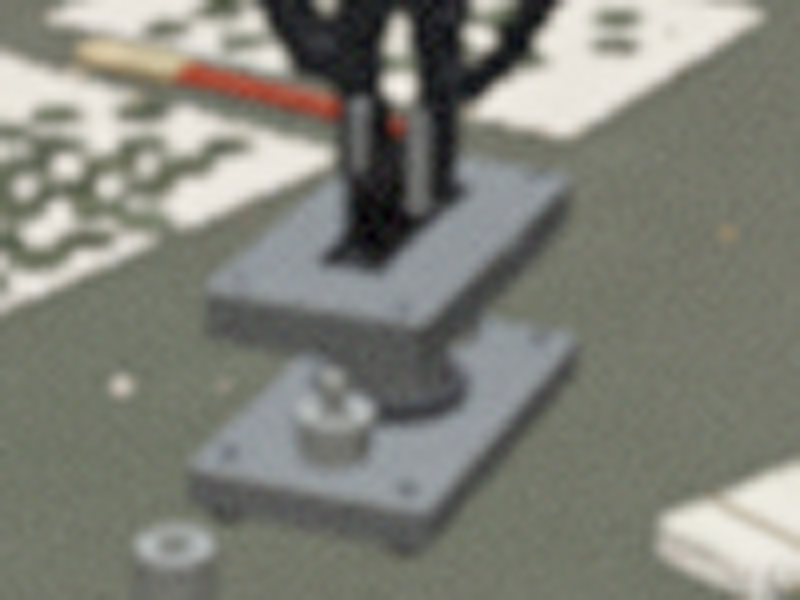

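The cover is held level over the jig. Its corners at (208,285), (420,328) and (572,178) are within 4 enlarged pixels of prediction, and the pins show a similar shift, so it's aligned to about 1 mm. I'll lower it with force checks.

```bash
python3 - <<'E'
from h import *
J=np.array([.5263,.0392]); o=down(TH)
manip.servo_line([*J,.110],o,.08); st()
z=.110
while z>.0965:
    z-=.002; manip.servo_line([*J,z],o,.04); f=manip.get_contact_force(); print(round(z,4),manip.get_position().round(4),f.round(1),manip.get_torque().round(2))
    if f[2]>4: break
st()
E
```

```text
t18.0 p [0.5258 0.0392 0.1096] F [-0.1  0.1 -3.3] w0.0139
0.108 [0.5263 0.0392 0.1079] [ 0.7 -0.2 -3.8] [-0.05 -0.04  0.03]
0.106 [0.5262 0.0392 0.1059] [ 0.5 -0.2 -3.7] [0.01 0.04 0.01]
0.104 [0.5262 0.0392 0.1038] [-0.5 -0.5 -3.6] [-0.02 -0.   -0.06]
0.102 [0.5265 0.0392 0.102 ] [ 0.7  0.8 -3.1] [-0.01 -0.11  0.02]
0.1 [0.5266 0.0392 0.1   ] [ 1.7 -0.2 -3.2] [-0.08 -0.29  0.07]
0.098 [0.5266 0.0392 0.098 ] [ 3.2  0.  -2.8] [-0.05 -0.41  0.11]
0.096 [0.5268 0.0392 0.0963] [ 1.9 -0.2  2.9] [-0.13 -0.27  0.08]
 t19.7 p [0.5268 0.0392 0.0963] F [ 1.9 -0.2  2.9] w0.0137
```

```bash
python3 - <<'E'
from h import *
J=np.array([.5267,.0392]); o=down(TH); z=.096
while z>.088:
    z-=.001; manip.servo_line([*J,z],o,.02); manip.hold(.1); f=manip.get_contact_force(); print(round(z,4),manip.get_position().round(4),f.round(1),manip.get_torque().round(2))
    if f[2]>24: break
manip.hold(.5); st(); print(Ro.from_rotvec(manip.get_ee_rot()).as_matrix()[2].round(4))
snap("s4","side",200,170,100,75,8)
E
```

```text
0.095 [0.5268 0.0392 0.0952] [ 0.2 -0.6  5.2] [-0.14 -0.08  0.04]
0.094 [0.5268 0.0392 0.0942] [ 0.8 -1.1  6.2] [-0.1  -0.05  0.07]
0.093 [0.5268 0.0392 0.0933] [-0.5 -1.7  6. ] [-0.12  0.04  0.03]
0.092 [0.5268 0.0392 0.0924] [-0.6 -0.6  8.2] [-0.12  0.14  0.03]
0.091 [0.5269 0.0392 0.092 ] [-2.3 -1.  15.9] [-0.13  0.37  0.09]
0.09 [0.5269 0.0392 0.092 ] [-5.8 -1.1 26.6] [-0.1   1.14  0.06]
 t22.3 p [0.5269 0.0392 0.0919] F [-6.6 -1.1 26.8] w0.0139
[-1.e-04  6.e-04 -1.e+00]
```

View pics/s4.png

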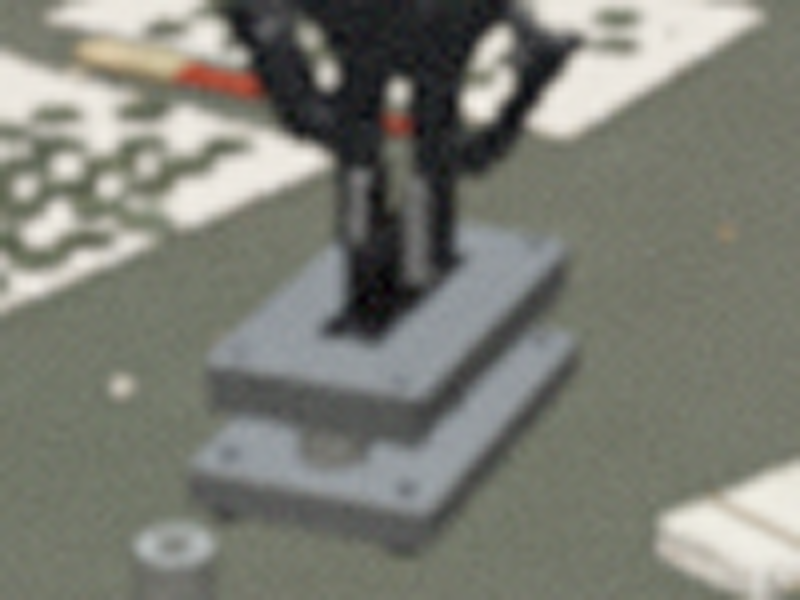

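The image shows the cover sitting level and parallel to the base, on the collar visible at (335,448). The height stopped falling at TCP z = 0.092, which puts the cover's underside at 0.040, the collar tops, while the force rose to 27 N. I'll hand in while pressing.

```bash
python3 - <<'E'
from h import *
st(); manip.sign_off(); st()
E
```

```text
t22.4 p [0.5269 0.0392 0.092 ] F [-5.1 -1.5 26.5] w0.0137
the job is handed in; nothing more can be done
the job is handed in; nothing more can be done
```

The job is handed in, with the cover still held and pressed down; sign-off gave no verdict. I threaded the 18 mm steel collar onto the bare pin, not the tall, blue or pink ones. Then I lowered the cover over both pins and pressed it onto the collars.

**Final readings (t = 22.4 s):**
- **Height:** the cover stopped hard with its underside about 40 mm above the jig's underside, level with the collar tops. That means the pad is down about 5 mm; this is inferred from height and force, because the pad cannot be read directly.
- **Push and tilt:** the push was about 27 N with about 6 N sideways, and tool tilt was under 0.001 rad.
- **Pictures:** the collar showed fully down before I lifted the cover, and the last picture shows the cover level. Nothing in view near the jig had shifted, but I took no final picture of the whole desk.

**What disagreed:** the two cameras differed by 1–2 mm. My silhouette fit of the jig and cover matched poorly, up to about 11 mm off for the jig from the side. I relied on the top-view readings instead, and both fits went in with under 4 N sideways.

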